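Check a spring tonometer on its test pad, then hold it on a practice eye

ROBOT

A 6-joint arm with a two-finger parallel gripper is mounted at the origin on the work surface; the furniture and walls round the work are solid. World frame = base frame: x ahead of the robot, y to its left, z up, the work surface at z = 0. Lengths are in m, angles in rad, forces in N, time in s.
With the tool pointing down it reaches from about 0.35 to 0.85 m from the base axis. Payload 8.1 kg.
Tool frame: the origin (TCP) lies midway between the tips of the shut fingers; the grasp point (between the pads) lies manip.tcp_to_grasp behind it (manip.tcp_to_grasp is the distance from the TCP to the grasp point, in m); y points along the fingers, x is the direction in which the jaws open and shut, and the axes are right-handed (so a half turn about y gives the same grasp; the last joint's range is limited). The gripper opens to 93 mm and grips with 3 to 60 N. Pads are 15 mm wide; open, the fingers measure 128 mm over their backs; the gripper's body (75 mm by 188 mm) begins 65 mm behind the grasp point.
Start: joints at [-1.285, 0.13, 1.488, -0, 1.523, -0.085], TCP at [0.217, -0.559, 0.219] pointing down, gripper open.
Joint ranges: [-2.96, 2.96], [-0.89, 2.26], [0.02, 2.5], [-1.34, 4.48], [0, 2.73], [-2.66, 2.66]. Speed limits (rad/s): [2.39, 2.39, 2.79, 3.14, 3.14, 3.14].

INTERFACE

Orientations are given as a unit quaternion [x, y, z, w].
In Python, from bench import manip gives the robot as it stands. The module is installed in compiled form; this text tells all that it offers.
- The arm moves only by the tool servo_tool, never from a script. Its argument "deltas" is a list of rows, each a list of 4 numbers: the shift along the tool's x, y, z in m, then the turn about the tool's y in degrees. A call has 1 to 20 rows; each row shifts and turns the commanded pose from where the row before left it, along the tool's axes as they then stand; what a row does not reach is not made up. A row lasts 1/8 s, in which the tool goes at most 62.5 mm and 10.7 degrees, less where a joint would pass 70% of its speed; a pose out of reach is approached as far as the arm can. A call is refused whole if a number of a shift passes 0.0625 or a number of a turn 10.7, either way. A call with a gripper value outside its range is refused whole. "hand" is the opening, from -1 (shut) to 1 (fully open), so that 0 is half open, set as the call begins (left out, the last holds). The fingers move at their own pace and stop on an object; "squeeze" is the grip in N (left out, the last holds). Time passes only in rows, so rows that do not move let the fingers close. It gives the time, the measured TCP pose, the force and the opening at its end, in the units of the state.
- manip.state(): the state, without advancing time (a new reading comes with each control period).
- manip.snapshot(name): name is "side" or "top" or "wrist"; returns a dict with "image" (384x512x3 uint8, red, green, blue), "range_z" (384x512 float32, m along the optical axis (not along the pixel's ray), 0 where there is no reading), "camera_matrix" (3x3 intrinsics, pixels), "extrinsics" (4x4, takes a point from world to camera coordinates). Camera axes: x right, y down, z forward; pixel columns grow to the right and rows downward; lengths in m; the calibration is good to about 2 mm. A picture is of the moment at which its call begins.
- manip.finish_job(): hands the job in, once; it reports no verdict.
The state is a dict: "t": time; "joint_positions": joint angles; "dq": joint speeds; "joint_efforts": joint torques, N m; "tcp_pos": TCP position; "eef_rot": TCP orientation; "contact_force": force on the tool from outside, world axes, zero at the start; "moment": the same for the moment, N m; "gripper_width": finger opening in m.
Only numpy, scipy, OpenCV 4.12 (cv2) and the standard library are available. Lean on these libraries where they do the work, as an engineer would, in place of code of your own. Each camera call takes 0.05 s, during which the arm holds its last target.

TASK

Lift the spring tonometer out of its desk stand and check it: hold it upright with its tip on the middle of the stand's steel test pad and push down until the sprung tip is fully home. Then lift it clear and take the reading on the practice eye in the tilted holder: hold the tonometer square to the eye, in line with the eye's own axis, its tip on the pupil at the top of the dome, pressed so lightly that the tip goes only about half-way in. Finish while still holding it there steadily, without letting go; never push hard on the eye or shift its holder's tilt, and leave the bottle, pot, spare eye and lens cap alone.

Things in the scene. Friction and masses are not known exactly. Their poses are not given: they have to be found in the camera images.
- tonometer: pen-shaped spring tonometer, 136 mm long, 92 g, standing tip down in the desk stand's socket. Origin: centre of the nose's lower end; z runs to the handle's end. Steel nose 17.6 mm wide, z 0 to 55 mm; black collar 27 mm wide, z 55 to 60 mm, rests on the socket's mouth; white handle, flat-sided, 18 mm (x) by 20 mm (y), z 60 to 117 mm; blue end to 126 mm. Lift 75 mm straight up to clear the socket
- grip (a point): point on the pen's axis in the handle, 98 mm above the tonometer's origin (108 mm above the tip's front when the tip is out): a good height to grip, across x, where the handle is 18 mm wide
- tonometer_tip (a joint): how far the sprung tip is pushed in along the pen, m: 0 = fully out, 0.008 = fully home (a hard stop); the spring gives 1 N at 0 and 5 N at 0.008 (500 N/m). Red index bars in the windows move with it and stand over the green band at half travel
- tip_end (a point): front of the tonometer's sprung tip (a flat white button 7 mm in diameter on a thin rod), 10 mm beyond the origin (z = -10 mm) while the tip is out, 2 mm beyond it when fully home
- desk_stand: fixed, weighted grey stand 70 (x) by 118 (y) by 14 mm high; origin at the centre of its underside on the bench, z up. A black round socket post, 38 mm in diameter at its foot, 86 mm high in all, inside width 22 mm, stands at y = -28 mm; the test pad at y = +32 mm
- test_pad (a point): centre of the top of the polished steel test pad, a flat disc 24 mm in diameter on the desk stand, 34 mm above the bench, level
- practice_eye: silicone practice eye: a white dome about 24 mm in diameter on a clear disc 47 mm in diameter, 13 mm high in all, clipped in the tilted holder. Origin: centre of the disc's underside; z is the eye's own axis, which points out of the dome and leans roughly towards the robot (the holder's -x) by 0.15 to 0.42 rad
- eye_spot (a point): the marked spot: the dark pupil in the middle of the lilac iris (12 mm wide, under a clear cornea) on top of the practice eye's dome, 13 mm from the disc's underside along the eye's z axis; the tip meets the eye here
- holder_tilt (a joint): tilt of the practice eye's holder, rad: angle between the eye's axis and vertical; clamped stiffly (about 1.5 N m)
- eye_holder: fixed tilting holder: round grey foot 92 mm in diameter, an aluminium yoke with the tilt axis along its y at 68 mm height, black clamp knob at +y; origin at the centre of its underside on the bench. It tilts the eye towards the holder's -x
- brown_bottle: bystander: brown bottle with a white cap, 57 mm in diameter, 119 mm high, origin at the centre of its underside
- pot: bystander: specimen pot with a blue lid, 46 mm in diameter, 56 mm high, origin at the centre of its underside
- spare_eye: bystander: second practice eye lying flat on the bench, 47 mm in diameter, 13 mm high, origin at the centre of its underside
- lens_cap: bystander: black rubber cap, 43 mm in diameter, 13 mm high, origin at the centre of its underside
Things that resemble listed ones, but are neither listed nor needed, are in the scene too. There is more than one size of the tonometer; the job needs the largest.

How it is judged:
On the way, in this order (a step that is already met when the one before it is completed fails the run):
1. the tonometer is held upright on the middle of the test pad with its sprung tip fully home (horizontal distance between tip_end and test_pad below 0.008 m and angle between tonometer's own z axis and vertical below 0.12 rad and value of joint tonometer_tip above 0.007 m and contact force between tonometer and desk_stand above 2 N and contact force between the fingers and tonometer above 1 N), for 0.2 s.
2. the tonometer is lifted off the pad and its tip comes out again (value of joint tonometer_tip below 0.001 m and contact force between tonometer and desk_stand below 0.05 N and distance between tip_end and test_pad above 0.02 m), for 0.1 s.
At the end, for the whole second after the job is handed in: the fingers hold the tonometer still, its tip within 4.5 mm of the practice eye's pupil, its axis within 0.12 rad (7 degrees) of the eye's axis, the sprung tip pushed in between 1.5 and 6.5 mm of its 8 mm travel (contact force 0.8 to 6 N), and it touches no part of the desk stand (distance between tip_end and eye_spot below 0.0045 m and angle between the z axis of tonometer and the z axis of practice_eye, either way round below 0.12 rad and value of joint tonometer_tip between 0.0015 and 0.0065 m and contact force between tonometer and practice_eye between 0.8 and 6 N and contact force between the fingers and tonometer above 3 N and contact force between tonometer and desk_stand below 0.05 N and linear speed of tonometer below 0.01 m/s and height (world z) of tonometer above 0.05 m); the arm keeps its last pose, push and grip.
It fails at once if the practice eye is pushed hard (over 15 N) (contact force between anything else and practice_eye above 15 N).
It fails at once if the holder's tilt is shifted: the eye's spot moves more than 4 mm (distance of eye_spot from where it was at the start of the episode above 0.004 m).
It fails at once if the brown bottle is disturbed (distance of brown_bottle from where it was at the start of the episode above 0.02 m or angle between brown_bottle's own z axis and vertical above 0.5 rad).
It fails at once if the pot is disturbed (distance of pot from where it was at the start of the episode above 0.02 m or angle between pot's own z axis and vertical above 0.5 rad).
It fails at once if the spare eye or the lens cap is disturbed (distance of any of spare_eye, lens_cap from where it was at the start of the episode above 0.02 m).
It also fails if it takes over 48 s, if anything falls off the work surface, if the arm or the gripper's body presses on something with over 40 N, if the wrist force passes 120 N, or if a joint passes its speed limit or range.

## Working session

There is one attempt and no reset: what is moved stays moved. The work goes in short steps, Python scripts to look and compute and a tool call to move; the robot and the scene stay as the last step left them, time stands still between calls to the robot, and variables do not carry over. Pictures are saved under pics/ and viewed, and the job is handed in when it is done.

Besides the shell and the picture viewer there is one more tool, called after "Request:" as a command line: name --pt "numbers of a row" for each row, then --argument value for the rest. servo_tool: Moves the arm, as the interface text tells. Its arguments: {"type":"object","properties":{"deltas":{"type":"array","items":{"type":"array","items":{"type":"number"}}},"hand":{"type":"number"},"squeeze":{"type":"number"}},"required":["deltas"]}

```bash
mkdir -p pics; ls; cat > h.py <<'E'
import numpy as np,cv2,pickle
from bench import manip
def snap(n,tag):
    s=manip.snapshot(n); cv2.imwrite(f'pics/{tag}.png',s['image'][:,:,::-1]); pickle.dump(s,open(f'pics/{tag}.pkl','wb')); return s
def load(tag): return pickle.load(open(f'pics/{tag}.pkl','rb'))
def pts(s):
    K=s['camera_matrix'];E=s['extrinsics'];z=s['range_z'].astype(float)
    v,u=np.mgrid[0:z.shape[0],0:z.shape[1]]
    c=np.stack([(u-K[0,2])/K[0,0]*z,(v-K[1,2])/K[1,1]*z,z],-1)
    return (c-E[:3,3])@E[:3,:3]
def ray(s,u,v):
    K=s['camera_matrix'];E=s['extrinsics']
    d=E[:3,:3].T@np.array([(u-K[0,2])/K[0,0],(v-K[1,2])/K[1,1],1]); o=-E[:3,:3].T@E[:3,3]
    return o,d/np.linalg.norm(d)
def onz(s,u,v,h):
    o,d=ray(s,u,v); return o+d*(h-o[2])/d[2]
def proj(s,p):
    c=s['extrinsics'][:3,:3]@np.asarray(p)+s['extrinsics'][:3,3]; q=s['camera_matrix']@c; return q[:2]/q[2]
E
python3 - <<'E'
from h import *
for n in ['side','top','wrist']:
    s=snap(n,n+'0'); print(n,s['camera_matrix'][0,0],-s['extrinsics'][:3,:3].T@s['extrinsics'][:3,3],s['extrinsics'][:3,:3].round(2).tolist())
print(manip.state(),manip.tcp_to_grasp)
E
```

```text
pics
side 360.403871478093 [0.37332809 0.67195379 0.54238407] [[-0.98, -0.19, 0.01], [-0.11, 0.53, -0.84], [0.15, -0.83, -0.54]]
top 420.77847956558816 [ 0.46815182 -0.02291933  1.04263226] [[-0.01, -1.0, 0.01], [-1.0, 0.01, -0.03], [0.03, -0.01, -1.0]]
wrist 299.1787502575797 [ 0.28595305 -0.533548    0.38369974] [[0.36, -0.93, -0.0], [-0.9, -0.35, 0.26], [-0.25, -0.09, -0.96]]
{'t': 0.15, 'joint_positions': array([-1.28540475e+00,  1.30968829e-01,  1.48901547e+00,  1.64525033e-06,
        1.52299436e+00, -8.54249664e-02]), 'dq': array([ 0.00103618, -0.00025844, -0.00578999,  0.00032695,  0.0003855 ,
       -0.00075272]), 'joint_efforts': array([ 5.67927800e-04, -5.60474575e+01, -4.92334557e+01,  7.69307767e-02,
        3.05631082e-02, -1.28528804e-04]), 'tcp_pos': array([ 0.2173123 , -0.55880341,  0.21784718]), 'eef_rot': array([-0.58329366,  0.39963554, -0.39887756,  0.58391492]), 'contact_force': array([ 0.66994349, -1.03983471,  0.21110526]), 'moment': array([-0.03501507,  0.00732086,  0.0177354 ]), 'gripper_width': 0.09294076059259039} 0.0188
```

View pics/top0.png

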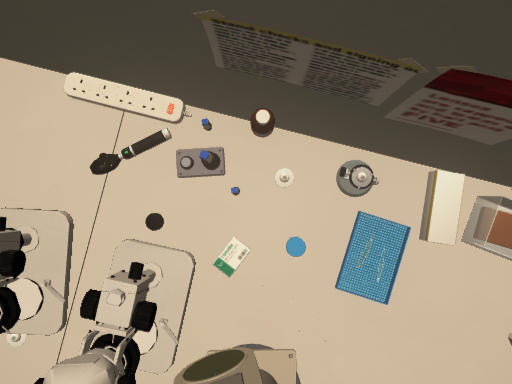

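View pics/side0.png

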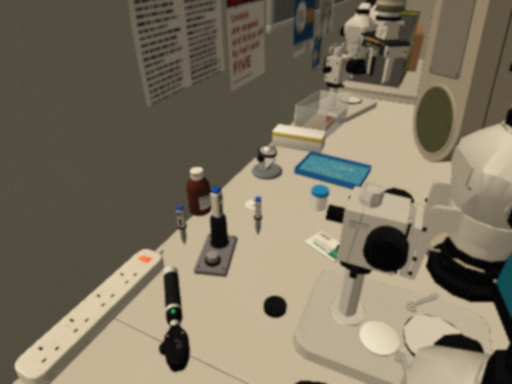

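```bash
python3 - <<'E'
from h import *
from scipy.spatial.transform import Rotation as R
s=manip.state(); print(R.from_quat(s['eef_rot']).as_matrix().round(3))
s=load('top0'); P=pts(s)
print(np.nanmin(s['range_z']),(s['range_z']==0).mean())
cv2.imwrite('pics/ht.png',cv2.resize(cv2.applyColorMap(np.clip(P[:,:,2]*1200,0,255).astype(np.uint8),cv2.COLORMAP_JET),None,fx=1.5,fy=1.5))
E
```

```text
[[ 0.362 -0.     0.932]
 [-0.932  0.001  0.362]
 [-0.001 -1.     0.   ]]
0.0 0.004231770833333333
```

View pics/wrist0.png

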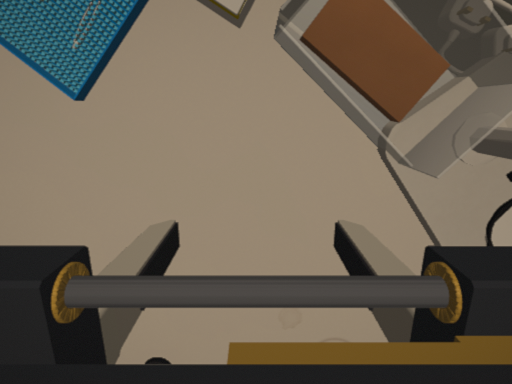

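The top view shows the stand near (200,162), with pad at about (187,163) and the pen at about (205,157). The holder is near (356,178), and two smaller pens stand at (207,124) and (236,190). The turn acts only about the tool's y axis (vertical), so I'll have to tilt the pen in the hand for the eye. Next I'll measure positions.

```bash
python3 - <<'E'
from h import *
t=load('top0')['image'];s=load('side0')['image']
a=cv2.resize(t[110:215,155:260],None,fx=5,fy=5,interpolation=cv2.INTER_CUBIC)
b=cv2.resize(t[150:205,325:390],None,fx=8,fy=8,interpolation=cv2.INTER_CUBIC)
cv2.imwrite('pics/a.png',a[:,:,::-1]);cv2.imwrite('pics/b.png',b[:,:,::-1])
c=cv2.resize(s[140:280,170:310],None,fx=4,fy=4,interpolation=cv2.INTER_CUBIC)
cv2.imwrite('pics/c.png',c[:,:,::-1])
E
```

```text
(no output)
```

View pics/a.png

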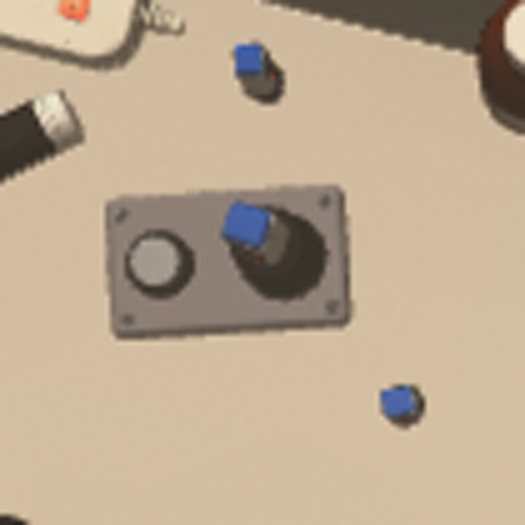

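View pics/b.png

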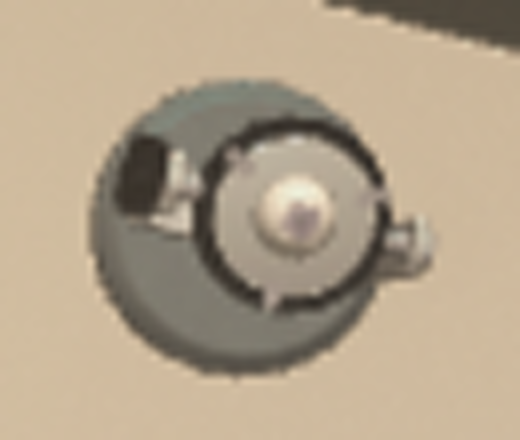

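View pics/c.png

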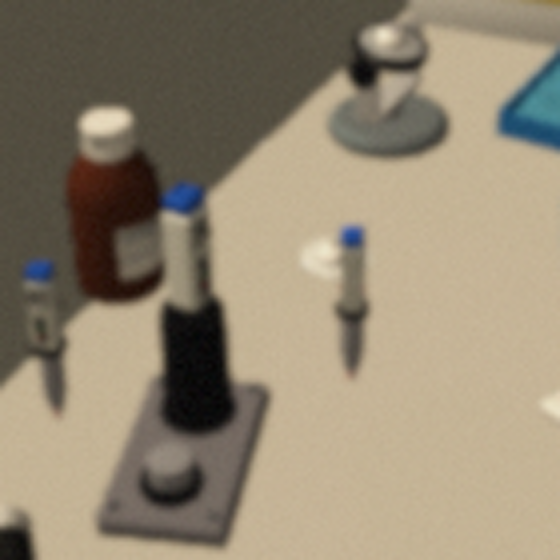

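View pics/ht.png

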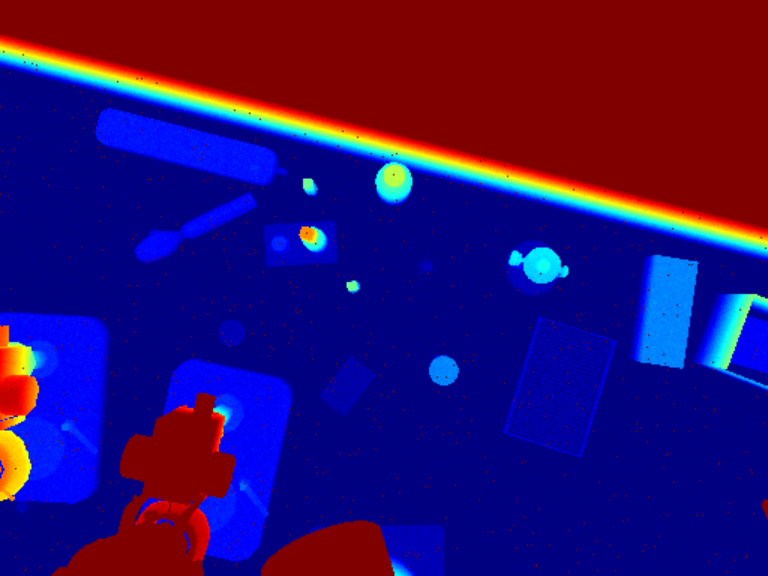

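```bash
python3 - <<'E'
from h import *
s=load('top0');im=s['image'].astype(int);P=pts(s);Z=P[:,:,2];print('valid bench z',np.median(Z[215:230,100:200]))
v,u=np.mgrid[0:384,0:512]
box=lambda a,b,c,d:(u>=a)&(u<b)&(v>=c)&(v<d)
# stand top
m=box(172,230,140,182)&(abs(Z-.014)<.006)
r=cv2.minAreaRect(np.argwhere(m)[:,::-1].astype(np.float32));
c=cv2.boxPoints(r); W=np.array([onz(s,*q,.014) for q in c]);print('stand rect',W[:,:2].round(4).tolist(),'c',W.mean(0)[:2],[np.linalg.norm(W[i]-W[i-1]).round(4) for i in range(4)])
e=[(W[i]-W[i-1]) for i in range(4)];l=max(e,key=np.linalg.norm);l=l*np.sign(l[1]);print('stand y dir',(l/np.linalg.norm(l)).round(3)); l/=np.linalg.norm(l);C=W.mean(0)
print('pad pred',C+.032*l,'sock pred',C-.028*l)
m=box(178,197,152,173)&(abs(Z-.034)<.005);print('pad',P[m].mean(0),np.median(P[m],0),m.sum(),onz(s,*np.argwhere(m).mean(0)[::-1],.034))
b=(im[...,2]-im[...,0]>50)&box(195,215,145,162);q=np.argwhere(b).mean(0)[::-1];print('blue',q,b.sum(),np.median(Z[b]),onz(s,*q,.157),P[b].mean(0))
r=cv2.minAreaRect(np.argwhere(b)[:,::-1].astype(np.float32));print(r)
sd=load('side0');i2=sd['image'].astype(int);b=(i2[...,2]-i2[...,0]>50)&box(205,228,180,198);Q=pts(sd);print('side blue',np.argwhere(b).mean(0)[::-1],b.sum(),np.median(Q[b],0),'z range',np.percentile(Q[b][:,2],[5,95]))
# white handle in side: 
m=box(208,226,190,220)&(i2.min(-1)>110)&(abs(Q[...,2]-.125)<.03);print('handle',np.median(Q[m],0),m.sum())
# holder foot
m=box(330,385,155,200)&(abs(Z-.012)<.008);print('foot z',np.median(Z[m]))
g=box(330,390,152,202)&(Z>.004)
m=box(330,390,152,202)&(Z>.05);print('eye pts',m.sum(),np.percentile(Z[m],[5,25,50,75,95]))
np.set_printoptions(linewidth=220);print((Z[164:190,345:380]*1000).round().astype(int))
E
```

```text
valid bench z -0.0002649363457881399
stand rect [[0.5996, 0.1785], [0.6055, 0.0612], [0.536, 0.0575], [0.5301, 0.1746]] c [0.5678221  0.11797813] [np.float64(0.0695), np.float64(0.1175), np.float64(0.0696), np.float64(0.1172)]
stand y dir [-0.051  0.999 -0.   ]
pad pred [0.56619764 0.14993687 0.014     ] sock pred [0.5692435  0.09001424 0.014     ]
pad [0.56633573 0.15017817 0.03380098] [0.56634646 0.15018706 0.03390512] 76 [0.56631635 0.15014463 0.034     ]
blue [203.87037037 154.22222222] 54 0.15697649499896354 [0.57027769 0.09032196 0.157     ] [0.5684839  0.08830008 0.17283824]
((203.8000030517578, 154.09999084472656), (7.905693531036377, 6.640782833099365), 18.43494987487793)
side blue [215.04347826 188.93478261] 46 [0.56832752 0.09789218 0.15586777] z range [0.15154056 0.15761455]
handle [0.57250522 0.10081389 0.12400553] 110
foot z 0.011423852208715798
eye pts 603 [0.06684512 0.07062818 0.07343382 0.07702277 0.08300857]
[[  11    8   13   12   13   11   16   11    7   11   11   12   12   13   12   12   16   16   14   11    8    7   -2   -2    0   -2    0   -4   -5   -3   -1   
[... 3769 characters left out ...]
  10   14   12   11   10   11   12   68   69   69   72   71   70   69   67   70   72   72   66   69   68   66   10   10   11   -2   -3    0   -1    1   -3   -1    0]
 [  13   12    9   16   13   12   11    9   14   10   66   68   65   70   73   70   65   69   71   70   66   69   67   14   11   12    0   -3   -2   -4    0   -2    0   -2   -1]
 [  12   12   14   14   10   14   12   14   12   13   11   13   64   69   70   64   71   67   70   64   11   14   12   10   11   10   -4   -1    1   -3   -1   -5    0    0   -2]
 [  13   10   15   13   10   12   10   12   17   10   12   14   12   12   14   15   15   15   10   13   11   11   16   11   11   -1    3    2   -1   -2    0   -1   -1   -1   -2]]
```

```bash
cat > eye.py <<'E'
from h import *
def eyefit(s,c0,zmin=.06):
    P=pts(s);Q=P.reshape(-1,3);im=s['image'].reshape(-1,3).astype(int)
    c0=np.array(c0)
    d=np.linalg.norm(Q[:,:2]-c0[:2],axis=1)
    m=(d<.021)&(Q[:,2]>zmin)&(Q[:,2]<.1)
    A=Q[m]; 
    ring=A[np.linalg.norm(A[:,:2]-c0[:2],axis=1)>.0145]
    for k in range(6):
        c=ring.mean(0);n=np.linalg.svd(ring-c)[2][2];n*=np.sign(n[2]);r=(ring-c)@n;ring=ring[abs(r)<max(2.5*r.std(),.0015)] if k<5 else ring
    h=(A-c)@n
    dome=A[h>.003]
    # sphere fit
    M=np.c_[2*dome,np.ones(len(dome))];x=np.linalg.lstsq(M,(dome**2).sum(1),rcond=None)[0];ce=x[:3];R=np.sqrt(x[3]+ce@ce)
    return c,n,r.std(),len(ring),dome.mean(0),np.percentile(h,[95,98]),ce,R
E
python3 - <<'E'
from eye import *
s=load('top0');P=pts(s);im=s['image'].astype(int)
v,u=np.mgrid[0:384,0:512]
m=(P[...,2]>.0785)&(P[...,2]<.1)&(u>354)&(u<370)&(v>168)&(v<184);c0=P[m].mean(0);print(c0,m.sum())
c,n,sd,N,dm,h,ce,R=eyefit(s,c0);print('plane',c,n,sd,N,'tilt',np.arccos(n[2]),'az',np.arctan2(n[1],n[0]));print(dm,h,ce,R, ce+n*R)
sub=im[168:184,354:372].sum(-1);print(sub)
# foot
m=(P[...,2]>.004)&(P[...,2]<.02)&(u>330)&(u<385)&(v>152)&(v<202)
pp=np.argwhere(m)[:,::-1].astype(np.float32)
(cx,cy),r=cv2.minEnclosingCircle(pp);print('foot',onz(s,cx,cy,.006),r, r/420.8*1.03)
k=(im.sum(-1)<130)&(u>330)&(u<352)&(v>160)&(v<180);print('knob',np.argwhere(k).mean(0)[::-1],k.sum(),onz(s,*np.argwhere(k).mean(0)[::-1],.068))
E
```

```text
[ 0.52445262 -0.2617485   0.08179611] 67
plane [ 0.52456906 -0.26201963  0.07307887] [-0.1621627   0.05498181  0.98523107] 0.0017669162147028379 140 tilt 0.17207804909752972 az 2.8147029342912453
[ 0.52367526 -0.26093036  0.08092246] [0.01097162 0.01191157] [ 0.5250016  -0.26260261  0.07213594] 0.012936213952265614 [ 0.52290382 -0.26189135  0.0848811 ]
[[308 206 355 557 532 528 525 525 522 520 520 517 436 290 186 152 281 507]
 [431 376 509 525 525 522 521 521 519 515 516 515 511 511 358 194 153 285]
 [404 443 462 518 521 520 517 516 514 510 510 508 507 506 507 355 195 153]
 [478 460 470 515 517 514 521 530 529 524 505 508 503 504 503 503 353 175]
 [513 500 510 511 510 531 574 631 630 607 527 505 501 498 496 497 495 233]
 [507 508 510 505 515 633 664 677 683 676 662 545 489 494 496 489 485 380]
 [502 501 501 492 592 646 666 674 677 673 664 633 457 486 490 477 448 443]
 [497 498 490 493 587 635 656 572 528 622 612 623 526 490 485 468 449 447]
 [491 488 421 476 567 612 602 487 455 454 470 589 534 481 479 477 471 477]
 [484 484 418 435 519 568 517 438 387 405 445 550 482 477 474 472 471 479]
 [478 479 436 381 455 508 481 435 387 409 456 490 402 465 470 467 466 380]
 [475 474 474 352 373 432 519 463 408 428 464 418 396 461 465 462 465 356]
 [470 470 467 425 330 337 376 396 391 426 420 369 457 464 461 459 447 229]
 [461 465 465 463 420 364 329 334 328 345 392 451 460 457 453 453 353 177]
 [456 459 456 456 458 458 418 418 369 451 453 454 452 450 448 431 227 164]
 [422 448 452 452 450 453 453 451 450 450 450 448 446 444 428 276 167 186]]
foot [ 0.51969494 -0.26989233  0.006     ] 31.40159034729004 0.07686225774170329
knob [nan nan] 0 [nan nan nan]<stdin>:11: RuntimeWarning: Mean of empty slice.
  ret = um.true_divide(
```

Request:
servo_tool --pt "-0.028 0 0.059 0" --pt "-0.028 0 0.059 0" --pt "-0.028 0 0.059 0" --pt "-0.028 0 0.059 0" --pt "-0.028 0 0.059 0" --pt "-0.028 0 0.059 0" --pt "0 0 0 0" --pt "0 0 0 0"

```text
t: 1.15
tcp_pos: [0.4747, -0.2865, 0.2183]
eef_rot: [0.584, -0.399, 0.399, -0.584]
contact_force: [0.0, -0.1, 0.0]
gripper_width: 0.0928
```

```bash
python3 - <<'E'
from eye import *
s=snap('wrist','wrist1');P=pts(s);print(manip.state()['tcp_pos'])
c0=[.5235,-.262]
for i in range(3):
    c,n,sd,N,dm,h,ce,R=eyefit(s,c0);print('plane',c,n,sd,N,'tilt',np.arccos(n[2]),'az',np.arctan2(n[1],n[0]));print(dm,h,ce,R, ce+n*R);c0=ce
print(proj(s,ce+n*R))
x,y=[int(i) for i in proj(s,ce+n*R)]
cv2.imwrite('pics/w1.png',cv2.resize(s['image'][max(0,y-60):y+60,x-70:x+70,::-1],None,fx=5,fy=5))
E
```

```text
[ 0.47429709 -0.28716677  0.21836623]
plane [ 0.52424809 -0.26193818  0.07277326] [-0.16581224  0.04548868  0.98510765] 0.0006848465799484477 666 tilt 0.17279735152972522 az 2.8738415386168974
[ 0.52439441 -0.26321424  0.08114975] [0.01088668 0.01169934] [ 0.52480667 -0.26327798  0.07256906] 0.012118916629602584 [ 0.52279721 -0.26272671  0.0845075 ]
plane [ 0.52558183 -0.26312335  0.07308884] [-0.16755099  0.04550471  0.98481267] 0.000660249563577358 669 tilt 0.1745046318827592 az 2.87640205456542
[ 0.52442303 -0.26320379  0.08116696] [0.01084872 0.0116542 ] [ 0.52485262 -0.26337459  0.07250454] 0.012178003642365405 [ 0.52281218 -0.26282043  0.08449759]
plane [ 0.5254794  -0.26320523  0.07308019] [-0.16735638  0.04615334  0.98481557] 0.0006635166958502278 667 tilt 0.17448789255434569 az 2.8725025323573843
[ 0.52442303 -0.26320379  0.08116696] [0.01084235 0.01165152] [ 0.52485262 -0.26337459  0.07250454] 0.012178003642365405 [ 0.52281455 -0.26281253  0.08449763]
[250.17381526 128.48830044]
```

View pics/w1.png

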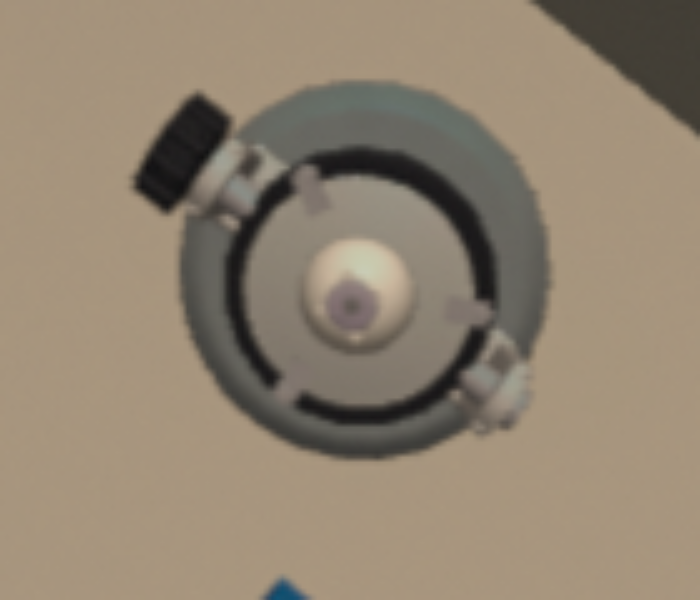

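Eye axis leans 10° (tilt 0.1745 rad, azimuth 2.87); the fitted dome apex and the seen pupil agree to within 1 px. Next I'll look at the pen from close up.

Request:
servo_tool --pt "-0.053 0 0.0225 0" --pt "-0.053 0 0.0225 0" --pt "-0.053 0 0.0225 0" --pt "-0.053 0 0.0225 0" --pt "-0.053 0 0.0225 0" --pt "-0.053 0 0.0225 0" --pt "0 0 0 0" --pt "0 0 0 0"

```text
t: 2.2
tcp_pos: [0.4856, 0.0573, 0.2186]
eef_rot: [0.584, -0.399, 0.4, -0.583]
contact_force: [0.4, -0.6, 0.2]
gripper_width: 0.093
```

```bash
python3 - <<'E'
from h import *
s=snap('wrist','wrist2');P=pts(s);print(manip.state()['tcp_pos'])
x,y=[int(i) for i in proj(s,[.569,.09,.14])];print(x,y)
cv2.imwrite('pics/w2.png',cv2.resize(s['image'][max(0,y-90):y+60,x-100:x+100,::-1],None,fx=4,fy=4))
E
```

```text
[0.48556874 0.05685585 0.21851871]
253 85
```

View pics/w2.png

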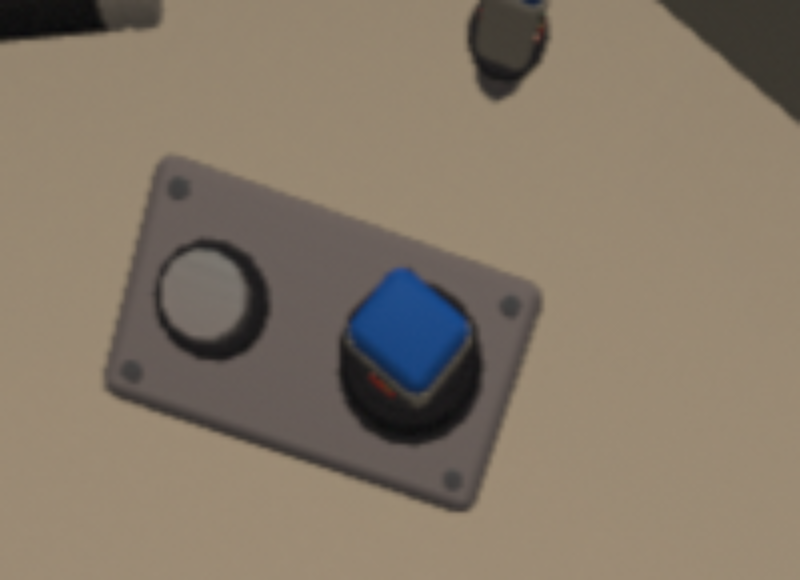

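```bash
python3 - <<'E'
from h import *
s=load('wrist2');im=s['image'].astype(int)
b=((im[...,2]-im[...,0]>60)).astype(np.uint8)
n,l,st,ce=cv2.connectedComponentsWithStats(b)
i=min(range(1,n),key=lambda i:np.linalg.norm(ce[i]-[255,75])-(1000 if 0 else 0) if st[i,4]>100 else 1e9)
m=l==i;print(st[i],ce[i]);P=pts(s);print('z',np.percentile(P[m][:,2],[5,50,95]))
W=np.array([onz(s,u,v,.157)[:2] for v,u in np.argwhere(m)])
r=cv2.minAreaRect((W*1000).astype(np.float32));print(r)
bp=cv2.boxPoints(r);print(bp)
for k in range(4):
    d=bp[k]-bp[k-1];print(np.linalg.norm(d),d/np.linalg.norm(d))
c=W-W.mean(0);print('cov',np.linalg.eigh(c.T@c/len(c)))
E
```

```text
[241  67  29  30 522] [254.81800766  81.54214559]
z [0.15525743 0.15668053 0.15784329]
((570.8236083984375, 89.81689453125), (17.121353149414062, 15.209436416625977), 70.30399322509766)
[[560.7786    84.32008 ]
 [575.0982    79.194046]
 [580.8686    95.313705]
 [566.549    100.43974 ]]
17.121355 [-0.33702856 -0.94149435]
15.209426 [ 0.9414938  -0.33703032]
17.121355 [0.33702856 0.94149435]
15.209426 [-0.9414938   0.33703032]
cov EighResult(eigenvalues=array([1.83123316e-05, 2.35380673e-05]), eigenvectors=array([[-0.95677872,  0.29081692],
       [ 0.29081692,  0.95677872]]))
```

Request:
servo_tool --pt "0 0 0 -10" --pt "0 0 0 -10" --pt "0 0 0 -10" --pt "0 0 0 -10" --pt "0 0 0 -10.3" --pt "0.035 0 0.029 0" --pt "0.035 0 0.029 0" --pt "0 0 0 0" --pt "0 0 0 0"

```text
t: 3.38
tcp_pos: [0.5701, 0.0897, 0.2182]
eef_rot: [0.698, -0.115, 0.114, -0.698]
contact_force: [-0.6, -1.0, 0.0]
gripper_width: 0.0929
```

```bash
python3 - <<'E'
from h import *
from scipy.spatial.transform import Rotation as R
s=snap('wrist','wrist3');st=manip.state();print(st['tcp_pos'],st['joint_positions'].round(3));M=R.from_quat(st['eef_rot']).as_matrix();print(M.round(4))
print((M.T@(np.array([.5705,.0898,.1102])-st['tcp_pos'])).round(4))
E
```

```text
[0.56995369 0.08992191 0.21869733] [ 0.068  0.069  1.554 -0.     1.519  0.392]
[[ 9.479e-01 -3.000e-04  3.185e-01]
 [-3.185e-01 -3.000e-04  9.479e-01]
 [-2.000e-04 -1.000e+00 -3.000e-04]]
[6.000e-04 1.085e-01 1.000e-04]
```

View pics/wrist3.png

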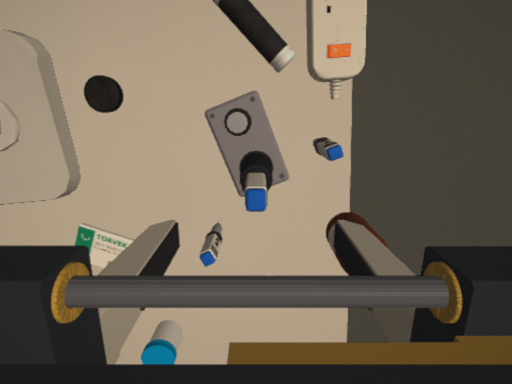

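The pen sits midway between the fingers (column 256) with its sides aligned to the jaws. Going down and gripping.

Request:
servo_tool --pt "0 0.027 0 0" --pt "0 0.027 0 0" --pt "0 0.027 0 0" --pt "0 0.0275 0 0" --pt "0 0 0 0" --pt "0 0 0 0"

```text
t: 4.18
tcp_pos: [0.5708, 0.0911, 0.1119]
eef_rot: [-0.698, 0.113, -0.114, 0.698]
contact_force: [-0.9, -0.4, -0.6]
gripper_width: 0.093
```

Request:
servo_tool --pt "0 0 0 0" --pt "0 0 0 0" --pt "0 0 0 0" --pt "0 0 0 0" --pt "0 0 0 0" --pt "0 0 0 0" --pt "0 0 0 0" --pt "0 0 0 0" --hand -1 --squeeze 30

```text
t: 5.18
tcp_pos: [0.5703, 0.0916, 0.1101]
eef_rot: [0.698, -0.113, 0.113, -0.698]
contact_force: [-0.5, 0.5, 0.6]
gripper_width: 0.0178
```

```bash
python3 - <<'E'
from h import *
s=snap('wrist','wrist4');st=manip.state();print(st['tcp_pos'],st['gripper_width'],st['contact_force'])
E
```

```text
[0.57027597 0.09154697 0.11012296] 0.01795167420399444 [ 0.64383649  0.65543952 -0.14721573]
```

View pics/wrist4.png

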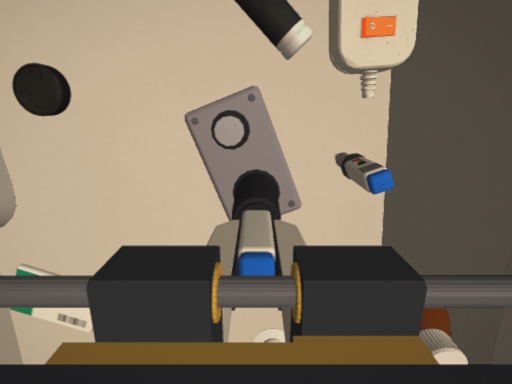

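Request:
servo_tool --pt "0 -0.03 0 0" --pt "0 -0.03 0 0" --pt "0 -0.025 0 0" --pt "0 0 0 0" --pt "-0.0113 0 0.028 0" --pt "-0.0113 0 0.028 0" --pt "0 0 0 0" --pt "0 0 0 0"

```text
t: 6.22
tcp_pos: [0.566, 0.1513, 0.1938]
eef_rot: [0.698, -0.114, 0.113, -0.698]
contact_force: [0.7, 0.1, -1.1]
gripper_width: 0.0177
```

```bash
python3 - <<'E'
from h import *
st=manip.state();print(st['tcp_pos'],st['gripper_width'],st['contact_force'],st['t'])
s=snap('side','side5');x,y=[int(i) for i in proj(s,[.566,.15,.1])];print(x,y)
cv2.imwrite('pics/s5.png',cv2.resize(s['image'][y-70:y+60,x-70:x+70,::-1],None,fx=5,fy=4.6))
s=snap('top','top5')
E
```

```text
[0.56602399 0.15132974 0.19376415] 0.017736236477276904 [ 0.72720099  0.11813485 -1.14267058] 6.225
210 227
```

View pics/s5.png

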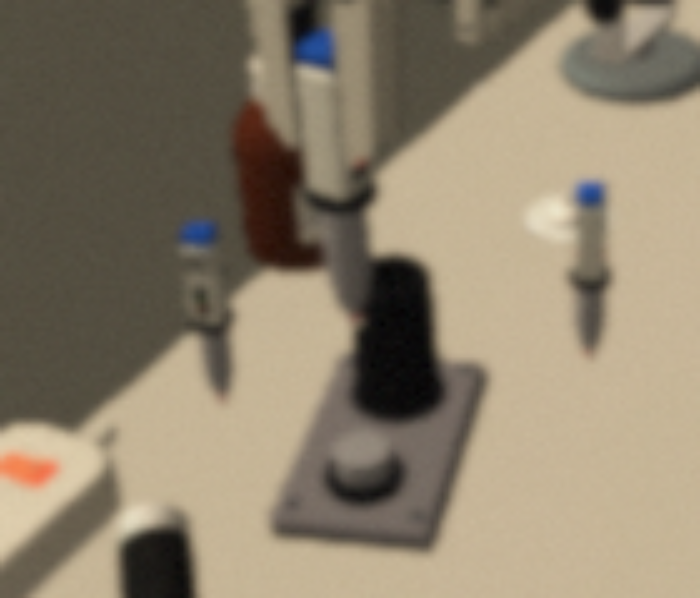

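View pics/top5.png

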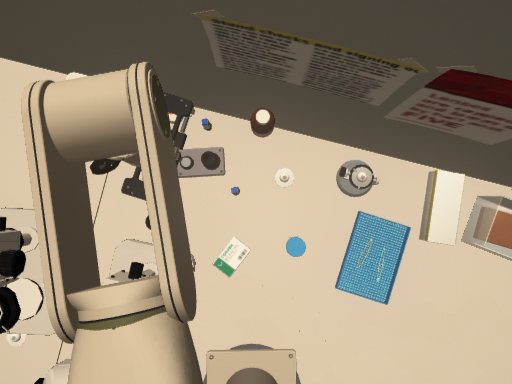

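```bash
cat > pen.py <<'E'
from h import *
def penfit(s,tcp,expect_up=(0,0,1),r=.06,dbg=True):
    """blue end centroid & red tip/white button in side image -> print vs projection"""
    im=s['image'].astype(int)
    g=np.array(tcp)+[0,0,.0188];u=np.array(expect_up)
    return {k:proj(s,g+u*d).round(1) for k,d in dict(top=.028,collar=-.0405,nose=-.098,tip=-.108).items()}
E
python3 - <<'E'
from pen import *
s=load('side5');print(penfit(s,manip.state()['tcp_pos']))
f=lambda x,y:(140+x/5,157+y/4.6)
print('obs top',f(317,45),'collar',f(337,190),'tip',f(357,320))
K=pts(s);im=s['image'].astype(int)
# nose depth points
v,u=np.mgrid[0:384,0:512]
m=(u>203)&(u<216)&(v>200)&(v<226)&(K[...,2]>.1)&(K[...,1]>.11);Q=K[m]
for z in np.arange(.11,.17,.01):
    k=abs(Q[:,2]-z)<.005;print(z.round(3),k.sum(),Q[k].mean(0).round(4) if k.sum() else '')
E
```

```text
{'top': array([204.4, 164.2]), 'collar': array([207.1, 197. ]), 'nose': array([209.2, 221.9]), 'tip': array([209.6, 226. ])}
obs top (203.4, 166.7826086956522) collar (207.4, 198.30434782608697) tip (211.4, 226.56521739130437)
0.11 6 [0.5658 0.1531 0.1111]
0.12 18 [0.5635 0.1559 0.12  ]
0.13 38 [0.5636 0.1569 0.1303]
0.14 41 [0.5635 0.1567 0.1404]
0.15 38 [0.5639 0.1569 0.1498]
0.16 41 [0.5635 0.1572 0.1598]
0.17 19 [0.562  0.1618 0.1704]
```

```bash
python3 - <<'E'
from pen import *
s=load('side5');print(proj(s,[.5663,.1502,.034]),proj(s,[.5763,.1502,.034]))
im=s['image'];print(im[246:266,200:224].astype(int).sum(-1))
s=snap('wrist','wrist5b')
E
```

```text
[211.99906347 253.20615016] [207.29537451 252.54335947]
[[532 515 477 417 352 332 326 329 326 315 290 234 178 128  98  71  54  52
   45  48  37  41  53  77]
 [527 499 459 391 346 335 329 333 331 327 306 286 247 207 170 122 110  94
   90  82  81  99 116 142]
 [518 494 436 376 334 329 329 333 332 327 320 319 295 278 247 219 194 177
  167 155 168 180 203 247]
 [510 470 407 354 331 337 326 325 338 332 336 340 332 325 307 290 272 263
  252 245 253 267 287 297]
 [498 444 382 341 337 329 328 325 334 342 353 361 363 367 351 337 324 310
  304 305 311 318 321 322]
 [480 412 362 335 330 334 331 346 358 371 382 391 394 393 383 372 351 337
  328 325 323 325 318 322]
 [455 395 343 329 326 333 340 355 378 389 403 407 403 403 408 392 374 357
  334 331 324 328 323 324]
 [434 373 334 326 328 339 365 383 403 411 410 407 411 403 407 402 390 364
  324 322 325 325 331 323]
 [412 361 336 333 337 338 366 392 407 411 416 405 409 409 410 408 386 342
  310 309 319 320 327 322]
 [383 340 331 330 328 337 361 392 406 417 410 416 409 405 404 396 373 319
  258 275 301 315 321 327]
 [359 349 333 328 319 312 325 367 
[... 276 characters left out ...]
29 328 308 274 202 187 240 286 301 277 257 254 243 222 212 184 150
  120 102 172 245 306 317]
 [327 324 325 306 257 177 154 201 253 260 247 234 228 210 201 184 168 131
   87 100 171 251 308 311]
 [329 330 337 306 260 169 122 145 205 228 219 209 196 187 184 160 136 102
   80 107 187 269 313 322]
 [333 328 333 320 265 193 119 107 135 165 170 168 159 151 138 121  91  79
   80 129 215 284 307 321]
 [332 328 325 318 295 230 155  94  92 106 104 111 107  94  86  69  60  54
   97 171 260 299 319 326]
 [322 330 340 323 303 271 210 133  85  76  60  60  73  72  57  52  79 108
  155 231 283 311 320 323]
 [303 331 328 328 318 305 261 211 153 119 104  85  69  88  89 121 161 198
  244 292 309 321 321 321]]
```

View pics/wrist5b.png

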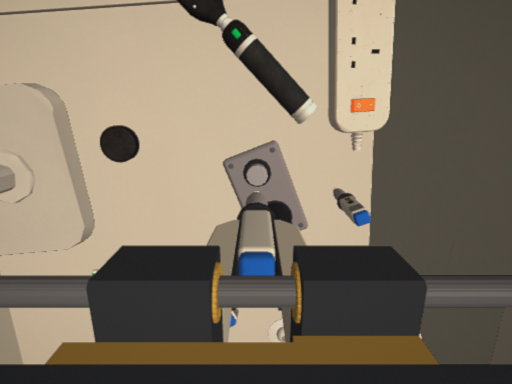

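```bash
python3 - <<'E'
from pen import *
s=load('side5');im=s['image'].astype(int)
np.set_printoptions(linewidth=200)
print((im[...,0]-im[...,1])[218:232,204:220]);print(im[212:232,200:222].sum(-1))
E
```

```text
[[16 15 13  8  8  7  7  3  6  4  1  3 -1  0  0  2]
 [17 17 12  9  8  8  6  4  5  5  2  0  2  1 -3  2]
 [16 16 13 13 10  6  5  7  6  3  2 -1 -1  2  1  3]
 [16 15 14 10  9  5  6  6  4  4  2  3  0  5  3 -1]
 [17 15 15 14  9  7  5  6  5  4  3  2  1 -3 -2  0]
 [15 18 16 14 12  8  8  5  5  5 -1 -2  2 -2  3 -2]
 [18 18 18 17 15 12 11 12  9  4  2 -2 -2  1  1  3]
 [15 16 16 17 17 18 22 23 16  8  3 -1  1 -1  3  2]
 [17 18 16 16 18 21 26 24 14  7  3  0 -1  1  0  2]
 [17 16 16 17 17 18 20 16 10  5  2 -1  0 -1  2  1]
 [16 16 17 16 16 16 16 10  4  1  1  0  1  0  2  1]
 [15 16 16 15 16 15 13  7  4  1  0  2  2  2  0  2]
 [17 16 18 16 15 16 13  9  4  0  1  1  1  3  2  0]
 [16 16 16 17 17 17 15  6  1  1  3  1  1  0 -1  4]]
[[ 66  72  76 113 182 249 282 261 243 227 211 207 200 240 312 364 358 338 317 316 349 385]
 [ 71  80  86 121 184 248 276 261 242 222 215 195 200 200 213 211 194 177 153 167 179 223]
 [115 117 144 177 230 270 293 272 246 224 216 203 197 169 136 112  78  72  59  66  71 104]
 [240 256 278 301 338 328 309 274 252 225 219 208 182 169 119  62  32  23  42  39  33  51]
 [396 400 417 436 439
[... 735 characters left out ...]
0 473 415 332 246 191 130  74  44  34  36  32  31  29  10  29]
 [536 528 530 532 535 529 526 510 473 390 294 219 157  91  54  44  40  30  18  20  26  20]
 [529 527 531 529 530 529 530 521 506 446 350 282 213 116  57  34  30  39  33  28  33  36]
 [526 530 524 529 525 524 528 532 529 474 386 293 206 122  48  38   6  37  37  28  29  34]
 [527 537 524 531 528 531 529 536 526 489 395 264 155  75  51  37  40  36  29  34  18  39]
 [529 531 529 531 530 534 529 535 526 491 377 210  98  55  43  38  33  30  32  42  33  35]
 [524 528 528 532 532 535 528 522 527 483 364 199  70  48  42  40  29  31  36  32  31  29]
 [530 526 530 530 528 531 528 530 520 479 363 198  76  42  45  34  40  43  37  52  42  17]]
```

Request:
servo_tool --pt "0.001 0.022 0 0" --pt "0 0.022 0 0" --pt "0 0.022 0 0" --pt "0 0 0 0" --pt "0 0.004 0 0" --pt "0 0.003 0 0" --pt "0 0.003 0 0" --pt "0 0 0 0"

```text
t: 7.38
tcp_pos: [0.5683, 0.1515, 0.1199]
eef_rot: [-0.698, 0.113, -0.114, 0.698]
contact_force: [0.6, -1.4, 2.7]
gripper_width: 0.018
```

```bash
python3 - <<'E'
from h import *
st=manip.state();print(st['tcp_pos'],st['gripper_width'],st['contact_force'],st['t'])
s=snap('side','side6')
cv2.imwrite('pics/s6.png',cv2.resize(s['image'][190:270,170:260,::-1],None,fx=7,fy=7))
E
```

```text
[0.56828766 0.15154558 0.1198988 ] 0.01802958475548212 [ 0.59599497 -1.42877849  2.70194614] 7.375
```

View pics/s6.png

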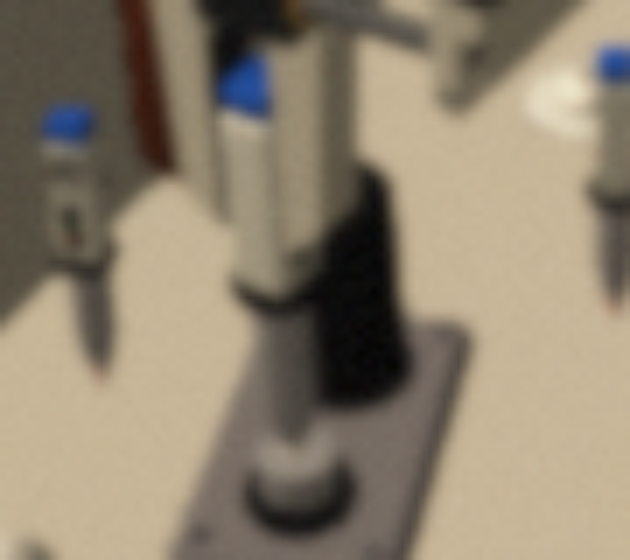

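The nose comes down over the middle of the pad and the spring is loading. I'll press on.

Request:
servo_tool --pt "0 0.003 0 0" --pt "0 0.002 0 0" --pt "0 0 0 0" --pt "0 0 0 0"

```text
t: 7.92
tcp_pos: [0.5683, 0.1516, 0.1154]
eef_rot: [-0.698, 0.113, -0.114, 0.698]
contact_force: [1.5, -1.3, 8.9]
gripper_width: 0.0178
```

Request:
servo_tool --pt "0 0.002 0 0" --pt "0 0.001 0 0" --pt "0 0 0 0" --pt "0 0 0 0"

```text
t: 8.43
tcp_pos: [0.5688, 0.1521, 0.1147]
eef_rot: [-0.697, 0.112, -0.114, 0.698]
contact_force: [-6.1, -0.3, 23.9]
gripper_width: 0.0177
```

```bash
python3 - <<'E'
from h import *
st=manip.state();print(st['tcp_pos'],st['contact_force'],st['moment'],st['t'])
s=snap('side','side7');w=snap('wrist','wrist7')
a=cv2.resize(s['image'][190:270,180:240,::-1],None,fx=6,fy=6);b=cv2.resize(w['image'][110:270,190:320,::-1],None,fx=3,fy=3)
cv2.imwrite('pics/s7.png',np.hstack([a,b]))
E
```

```text
[0.56881927 0.15205577 0.11474637] [-6.05042282 -0.28950168 23.9284194 ] [-0.27773651  1.49523923  0.01584404] 8.425
```

View pics/s7.png

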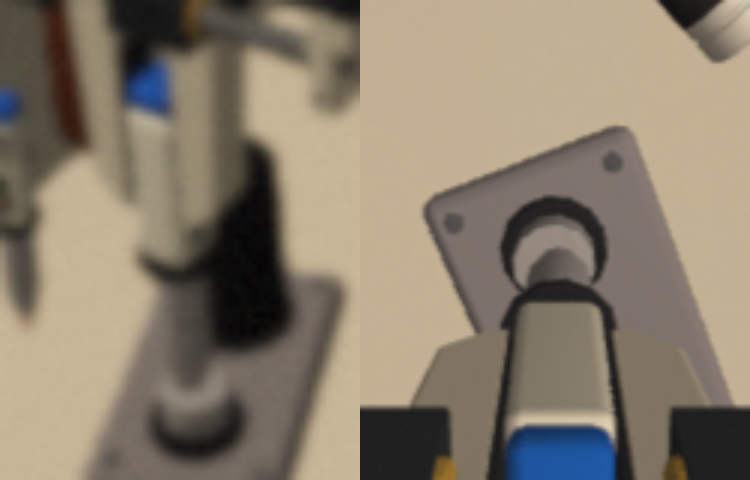

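Request:
servo_tool --pt "0 -0.02 0 0" --pt "0 -0.03 0 0" --pt "0 -0.035 0 0" --pt "0 -0.005 0 0" --pt "0 0 0 0" --pt "0 0 0 0" --pt "0.007 0 -0.033 0" --pt "0.007 0 -0.033 0" --pt "0.007 0 -0.033 0" --pt "0 0 0 0" --pt "0 0 0 0"

```text
t: 9.9
tcp_pos: [0.5556, 0.0513, 0.2001]
eef_rot: [-0.698, 0.114, -0.113, 0.698]
contact_force: [0.7, 0.7, -0.9]
gripper_width: 0.0178
```

```bash
python3 - <<'E'
from h import *
st=manip.state();print(st['tcp_pos'],st['contact_force'],st['moment'],st['t'])
s=snap('side','side8');w=snap('wrist','wrist8')
a=cv2.resize(s['image'][130:240,180:250,::-1],None,fx=5,fy=5);b=cv2.resize(w['image'][100:270,190:320,::-1],None,fx=3,fy=3)
b=cv2.copyMakeBorder(b,0,a.shape[0]-b.shape[0],0,0,cv2.BORDER_CONSTANT);cv2.imwrite('pics/s8.png',np.hstack([a,b]))
from pen import penfit;print(penfit(s,st['tcp_pos']))
t=snap('top','top8')
P=pts(t);v,u=np.mgrid[0:384,0:512];m=(P[...,2]>.05)&(P[...,2]<.12)&(u>228)&(u<242)&(v>180)&(v<198);print('smallpen',P[m].mean(0),P[m][:,2].max() if m.any() else 0)
E
```

```text
[0.55561762 0.05128223 0.2000765 ] [ 0.67054041  0.65554655 -0.90546881] [-0.05163965 -0.06020265 -0.03738087] 9.9
{'top': array([225.6, 138. ]), 'collar': array([227. , 168.7]), 'nose': array([228. , 192.2]), 'tip': array([228.2, 196.1])}
smallpen [nan nan nan] 0<stdin>:8: RuntimeWarning: Mean of empty slice.
  ret = um.true_divide(
```

View pics/s8.png

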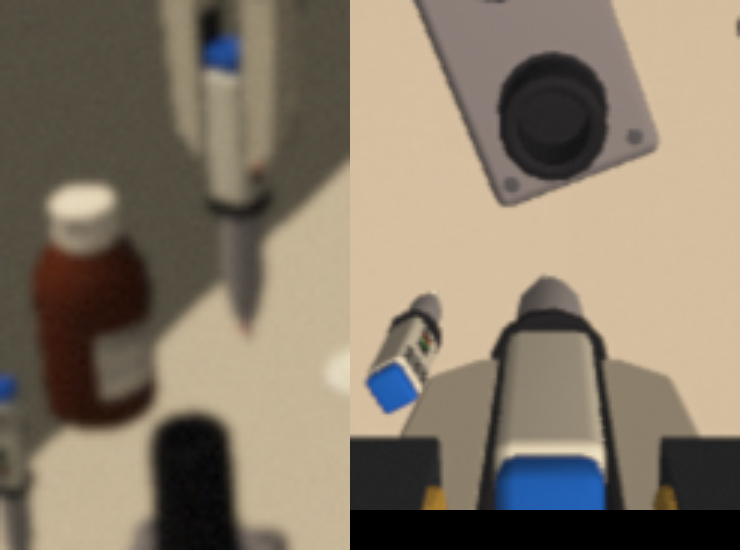

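Request:
servo_tool --pt "0.001 0.02 0 0" --pt "0 0.02 0 0" --pt "0 0.021 0 0" --pt "0 0 0 0" --pt "0 0 0.012 0" --pt "0 0 0 0"

```text
t: 10.8
tcp_pos: [0.5618, 0.0631, 0.1412]
eef_rot: [-0.698, 0.112, -0.114, 0.698]
contact_force: [-0.3, -0.5, -0.5]
gripper_width: 0.018
```

```bash
python3 - <<'E'
from h import *
st=manip.state();print(st['tcp_pos'],st['contact_force'],st['moment'],st['t'])
s=snap('side','side9');w=snap('wrist','wrist9')
a=cv2.resize(s['image'][150:260,180:250,::-1],None,fx=5,fy=5);b=cv2.resize(w['image'][100:270,190:320,::-1],None,fx=3,fy=3)
b=cv2.copyMakeBorder(b,0,a.shape[0]-b.shape[0],0,0,cv2.BORDER_CONSTANT);cv2.imwrite('pics/s9.png',np.hstack([a,b]))
E
```

```text
[0.56177846 0.06305566 0.14115049] [-0.26702908 -0.50158048 -0.52212036] [-0.00887014 -0.06811005  0.02203633] 10.8
```

View pics/s9.png

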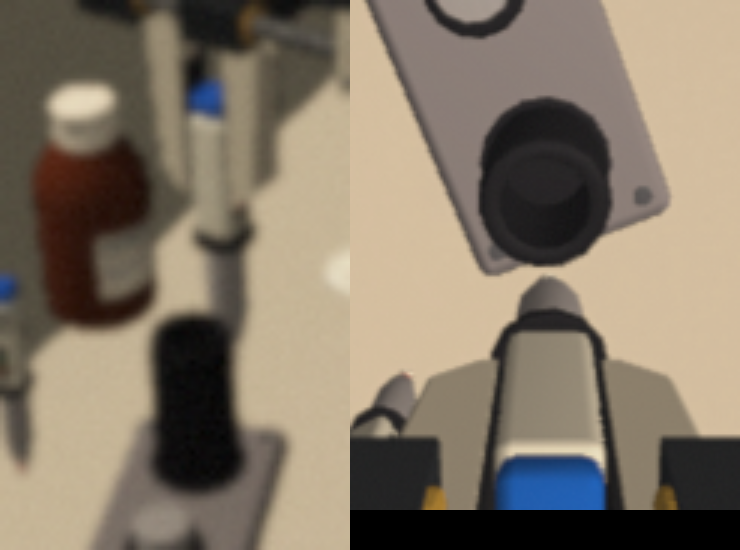

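Request:
servo_tool --pt "0 0 0 0" --pt "0 0 0 0" --pt "0 0 0.003 0" --pt "0 0 0.003 0" --pt "0 0 0.003 0" --pt "0 0 0.003 0" --pt "0 0 0.003 0" --pt "0 0 0.003 0" --pt "0 0 0 0" --squeeze 8 --hand -1

```text
t: 12.02
tcp_pos: [0.5667, 0.0794, 0.1401]
eef_rot: [-0.698, 0.113, -0.113, 0.698]
contact_force: [0.3, -0.8, -1.1]
gripper_width: 0.0175
```

```bash
python3 - <<'E'
from h import *
st=manip.state();print(st['tcp_pos'],st['contact_force'],st['moment'],st['t'])
s=snap('side','side10');w=snap('wrist','wrist10')
a=cv2.resize(s['image'][150:260,180:250,::-1],None,fx=5,fy=5);b=cv2.resize(w['image'][100:270,190:320,::-1],None,fx=3,fy=3)
b=cv2.copyMakeBorder(b,0,a.shape[0]-b.shape[0],0,0,cv2.BORDER_CONSTANT);cv2.imwrite('pics/s10.png',np.hstack([a,b]))
E
```

```text
[0.56665108 0.07942261 0.14009927] [ 0.27652544 -0.84409487 -1.10599679] [-0.12995736 -0.03741374  0.03878536] 12.025
```

View pics/s10.png

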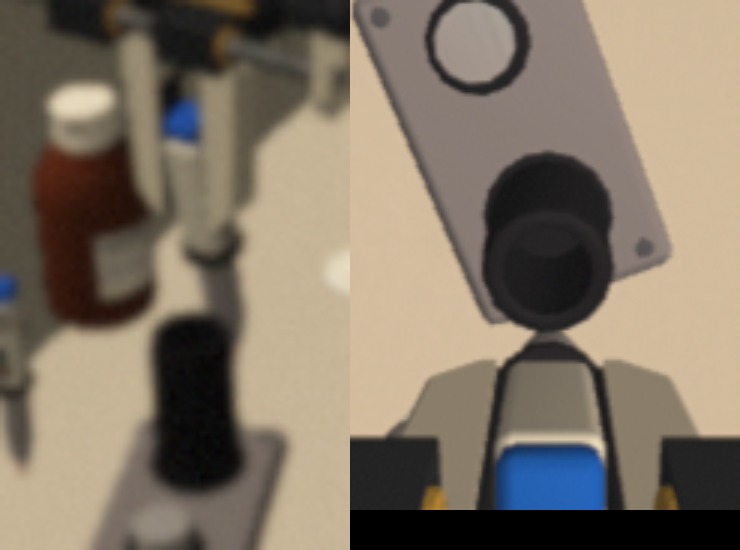

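Request:
servo_tool --pt "0 0 0 0" --pt "0 0 0 0" --pt "0 -0.005 -0.015 0" --pt "0 -0.03 -0.01 0" --pt "0 -0.03 0 0" --pt "0 0 0 0" --pt "0 0 0 0" --squeeze 40 --hand -1

```text
t: 13.0
tcp_pos: [0.5582, 0.0549, 0.2044]
eef_rot: [0.698, -0.114, 0.113, -0.698]
contact_force: [-0.0, 0.0, -0.5]
gripper_width: 0.018
```

```bash
cat > tilt.py <<'E'
from h import *
from scipy.spatial.transform import Rotation as R
def tilt(tag):
    s=load(tag);st=pickle.load(open(f'pics/{tag}.st','rb'));M=R.from_quat(st['eef_rot']).as_matrix()
    T=(pts(s)-st['tcp_pos'])@M   # tool frame
    g=T-[0,-.0188,0]
    # face points: |x|<7mm, near z>0, y between -.03 and .04 (y down)
    m=(abs(g[...,0])<.007)&(g[...,1]>-.014)&(g[...,1]<.034)&(g[...,2]>-.004)&(g[...,2]<.03)&(s['range_z']>0)
    Q=g[m]
    for k in range(5):
        p=np.polyfit(Q[:,1],Q[:,2],1);r=Q[:,2]-np.polyval(p,Q[:,1]);Q=Q[abs(r)<max(2.5*r.std(),.001)]
    n=(abs(g[...,0])<.003)&(g[...,1]>.048)&(g[...,1]<.075)&(abs(g[...,2])<.035)&(s['range_z']>0);N=g[n]
    out=dict(handle=(len(Q),p.round(4),r.std().round(5)))
    if len(N)>20: 
        for k in range(5):
            q=np.polyfit(N[:,1],N[:,2],1);r=N[:,2]-np.polyval(q,N[:,1]);N=N[abs(r)<max(2.5*r.std(),.001)]
        out['nose']=(len(N),q.round(4),r.std().round(5))
    return out
E
python3 - <<'E'
from tilt import *
st=manip.state();print(st['tcp_pos'],st['contact_force'],st['t'])
pickle.dump(st,open('pics/wrist11.st','wb'));snap('wrist','wrist11')
s=snap('side','side11')
print(tilt('wrist11'))
# reference before tilt
import shutil
st8=dict(st);st8['tcp_pos']=np.array([.5556,.0513,.2001]);pickle.dump(st8,open('pics/wrist8.st','wb'));print('ref',tilt('wrist8'))
w=load('wrist11');a=cv2.resize(s['image'][120:230,180:250,::-1],None,fx=5,fy=5);b=cv2.resize(w['image'][100:270,190:320,::-1],None,fx=3,fy=3)
b=cv2.copyMakeBorder(b,0,a.shape[0]-b.shape[0],0,0,cv2.BORDER_CONSTANT);cv2.imwrite('pics/s11.png',np.hstack([a,b]))
E
```

```text
[0.55820442 0.05490287 0.20435196] [-0.00185121  0.04989673 -0.5328483 ] 13.0
{'handle': (530, array([-0.1603,  0.0071]), np.float64(0.00024))}
ref {'handle': (810, array([-0.003 ,  0.0089]), np.float64(0.0003)), 'nose': (56, array([-0.011 ,  0.0078]), np.float64(0.00033))}
```

View pics/s11.png

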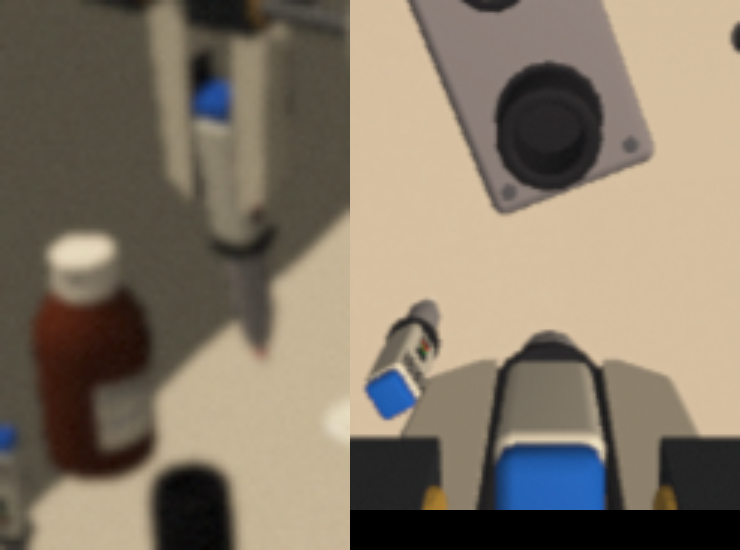

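Request:
servo_tool --pt "0 -0.03 0 0" --pt "0 0 0 -10.3" --pt "0 0 0 -10.3" --pt "0 0 0 -10.3" --pt "0 0 0 -10.3" --pt "0 0 0 -10.3" --pt "0 0 0 -10.3" --pt "0 0 0 -10.3" --pt "0 0 0 -10.3" --pt "0 0 0 -10.7" --pt "0 0 0 0"

```text
t: 14.48
tcp_pos: [0.558, 0.0554, 0.2337]
eef_rot: [-0.562, -0.428, 0.429, 0.563]
contact_force: [-0.0, -0.4, -0.7]
gripper_width: 0.0178
```

Request:
servo_tool --pt "-0.04 0 -0.004 0" --pt "-0.04 0 -0.004 0" --pt "-0.04 0 -0.004 0" --pt "-0.04 0 -0.003 0" --pt "-0.04 0 -0.003 0" --pt "-0.04 0 -0.003 0" --pt "-0.04 0 -0.003 0" --pt "-0.036 0 0 0" --pt "0 0 0 0" --pt "0 0 0 0"

```text
t: 15.72
tcp_pos: [0.498, -0.2551, 0.2346]
eef_rot: [-0.563, -0.428, 0.428, 0.563]
contact_force: [-0.2, 0.8, -0.7]
gripper_width: 0.0178
```

```bash
python3 - <<'E'
from tilt import *
st=manip.state();print(st['tcp_pos'],st['contact_force'],st['t'],st['joint_positions'].round(2));M=R.from_quat(st['eef_rot']).as_matrix();print(M.round(3))
pickle.dump(st,open('pics/wrist12.st','wb'));w=snap('wrist','wrist12');print(tilt('wrist12'))
s=snap('side','side12');t=snap('top','top12')
x,y=[int(i) for i in proj(s,[.52,-.262,.14])]
a=cv2.resize(s['image'][y-60:y+50,x-50:x+50,::-1],None,fx=5,fy=5);cv2.imwrite('pics/s12.png',a);print(x,y)
for T in [(0,.0879,-.020),(0,.0779,-.018)]: p=st['tcp_pos']+M@np.array(T);print(p.round(4),proj(s,p).round(1))
print('eye',proj(s,[.5228,-.2628,.0845]))
E
```

```text
[ 0.49800805 -0.25513832  0.2345541 ] [-0.21353503  0.75485051 -0.73841521] 15.725 [-0.57  0.02  1.58  0.    1.55 -1.87]
[[ 0.268 -0.001 -0.964]
 [ 0.964  0.001  0.268]
 [ 0.001 -1.     0.001]]
{'handle': (534, array([-0.1571,  0.007 ]), np.float64(0.00021))}
268 128
[ 0.5172 -0.2604  0.1466] [269.9 126.2]
[ 0.5153 -0.2599  0.1566] [270.6 123. ]
eye [267.56890842 145.82100285]
```

View pics/s12.png

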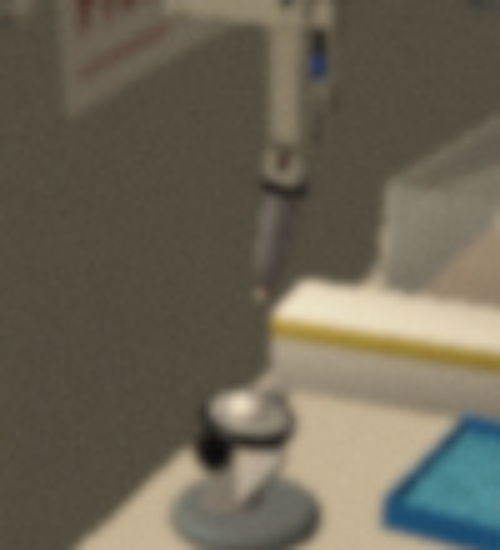

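View pics/wrist12.png

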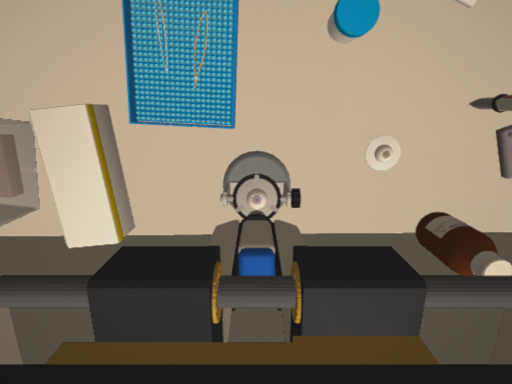

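View pics/top12.png

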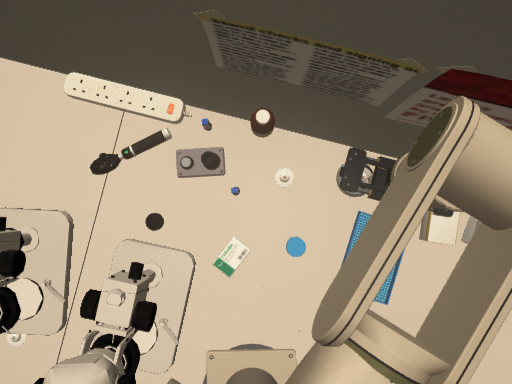

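Tip is seen at about (270,127) in the side view, against (269.9,126.2) predicted. In the wrist view the eye, at column 257, lines up with the pen. I'll re-measure the eye relative to the tool.

```bash
python3 - <<'E'
from tilt import *
from eye import eyefit
w=load('wrist12');st=pickle.load(open('pics/wrist12.st','rb'));M=R.from_quat(st['eef_rot']).as_matrix()
c0=[.5235,-.2628]
for i in range(2): c,n,sd,N,dm,h,ce,Rr=eyefit(w,c0);c0=ce
print(n,N,np.arccos(n[2]),np.arctan2(n[1],n[0]),ce,Rr,ce+n*Rr)
u=M@np.array([0,-np.cos(.157),np.sin(.157)]);print('pen u',u,'angle to eye',np.arccos(u@n), np.arccos(u@np.array([-.1674,.0460,.9848])))
x,y=[int(i) for i in proj(w,[.5228,-.2628,.0845])];print(proj(w,[.5228,-.2628,.0845]))
cv2.imwrite('pics/w12.png',cv2.resize(w['image'][y-50:y+70,x-60:x+60,::-1],None,fx=5,fy=5))
tip=st['tcp_pos']+M@np.array([0,.0879,-.020])
print('tool delta tip->eye',M.T@(np.array([.5228,-.2628,.0845])-tip), M.T@(ce+n*Rr-tip))
# pen lateral: blue centroid & handle edges in tool frame
T=(pts(w)-st['tcp_pos'])@M
im=w['image'].astype(int);b=(im[...,2]-im[...,0]>60)&(abs(T[...,0])<.02)&(T[...,1]<0)&(T[...,1]>-.08)&(abs(T[...,2])<.05);print('blue x',T[b].mean(0),T[b].min(0),T[b].max(0))
E
```

```text
[-0.16728357  0.05051962  0.98461362] 441 0.17564738704111596 2.848302116733557 [ 0.52403766 -0.26324841  0.07199448] 0.012427577798215527 [ 0.52195873 -0.26262057  0.08423084]
pen u [-0.15001291  0.04087901  0.98783857] angle to eye 0.02004072938774148 0.01918279519191721
[256.46560278 200.09484236]
tool delta tip->eye [-0.00086249  0.06213045 -0.00607098] [-0.000915    0.06240033 -0.00521262]
blue x [-0.0008092  -0.04556574  0.00525087] [-0.00880719 -0.04818908 -0.00127376] [ 0.00723681 -0.04183143  0.01034914]
```

View pics/w12.png

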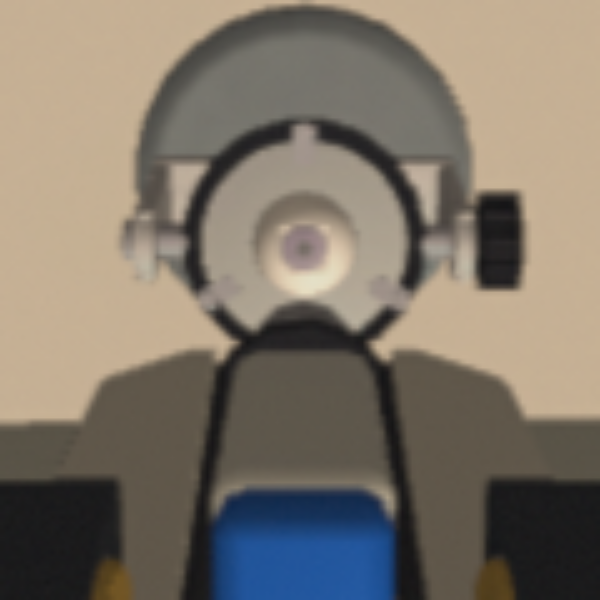

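Request:
servo_tool --pt "0 0 0.0043 0" --pt "0 0.018 -0.0029 0" --pt "0 0.018 -0.0029 0" --pt "0 0.01 -0.0016 0" --pt "0 0.006 -0.0009 0" --pt "0 0 0 0" --pt "0 0 0 0"

```text
t: 16.75
tcp_pos: [0.5023, -0.257, 0.1837]
eef_rot: [0.563, 0.429, -0.429, -0.562]
contact_force: [1.1, 0.8, -0.4]
gripper_width: 0.0179
```

```bash
python3 - <<'E'
from tilt import *
st=manip.state();print(st['tcp_pos'],st['contact_force'],st['t']);M=R.from_quat(st['eef_rot']).as_matrix()
tip=st['tcp_pos']+M@np.array([-.0008,.0879,-.020]);print('tool delta tip->eye',M.T@(np.array([.5226,-.2628,.0845])-tip))
s=snap('side','side13');print(proj(s,tip))
x,y=268,128
cv2.imwrite('pics/s13.png',cv2.resize(s['image'][y-40:y+40,x-40:x+40,::-1],None,fx=7,fy=7))
E
```

```text
[ 0.50225065 -0.25697951  0.18372036] [ 1.07136759  0.78897051 -0.36658063] 16.75
tool delta tip->eye [ 0.00060321  0.01133815 -0.00108092]
[268.15458159 142.25081068]
```

View pics/s13.png

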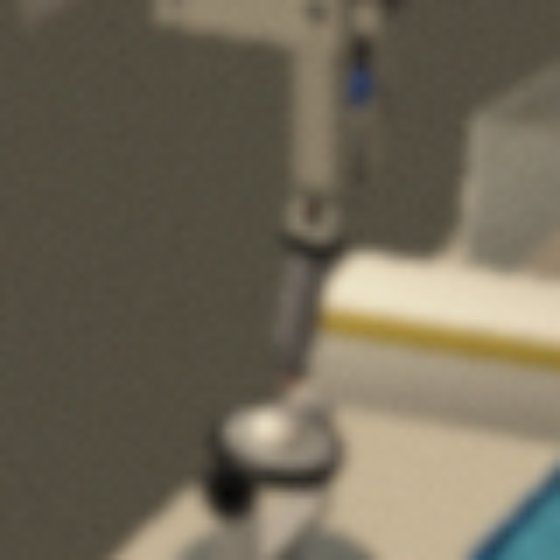

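Request:
servo_tool --pt "0 0.004 -0.0005 0" --pt "0 0.004 -0.0005 0" --pt "0 0.002 -0.0002 0" --pt "0 0 0 0" --pt "0 0 0 0"

```text
t: 17.42
tcp_pos: [0.5031, -0.2571, 0.1732]
eef_rot: [0.562, 0.429, -0.429, -0.562]
contact_force: [0.1, 0.4, -0.3]
gripper_width: 0.0173
```

Request:
servo_tool --pt "0 0.001 -0.0001 0" --pt "0 0.001 -0.0002 0" --pt "0 0 0 0" --pt "0 0 0 0"

```text
t: 17.92
tcp_pos: [0.5035, -0.2572, 0.1713]
eef_rot: [0.562, 0.429, -0.429, -0.562]
contact_force: [-0.0, 0.1, 1.3]
gripper_width: 0.0181
```

Request:
servo_tool --pt "0 0.001 -0.0002 0" --pt "0 0 0 0" --pt "0 0 0 0"

```text
t: 18.3
tcp_pos: [0.5037, -0.2572, 0.1702]
eef_rot: [0.562, 0.429, -0.429, -0.562]
contact_force: [-0.8, -0.2, 2.2]
gripper_width: 0.0182
```

```bash
python3 - <<'E'
from tilt import *
M=R.from_quat(manip.state()['eef_rot']).as_matrix()
for i in range(4):
    w=snap('wrist','wrist14_%d'%i);st=manip.state();print(st['tcp_pos'],st['contact_force'].round(2),st['moment'].round(3),st['t'])
st=manip.state();tip=st['tcp_pos']+M@np.array([-.0008,.0879,-.020]);print('tool delta tip->eye',M.T@(np.array([.5226,-.2628,.0845])-tip))
pickle.dump(st,open('pics/wrist14_3.st','wb'));print(tilt('wrist14_3'))
E
```

```text
[ 0.50369383 -0.25723013  0.1702519 ] [-0.38  0.08  1.25] [ 0.044 -0.088  0.005] 18.35
[ 0.50366366 -0.2572596   0.17022987] [-0.24  0.75  1.1 ] [-0.081 -0.153 -0.052] 18.4
[ 0.50364056 -0.25725181  0.17020628] [0.13 0.48 1.28] [-0.009 -0.129 -0.007] 18.45
[ 0.50366237 -0.25725475  0.17022235] [0.32 0.44 1.77] [ 0.012 -0.154 -0.056] 18.5
tool delta tip->eye [ 0.00047086 -0.00217424  0.00028478]
{'handle': (540, array([-0.1579,  0.007 ]), np.float64(0.00022))}
```

Force (about 2.1 N net, so 2.2 mm travel) and geometry (2.2 mm) agree. Another 1.8 mm brings the tip to half-way.

Request:
servo_tool --pt "0 0.001 -0.0002 0" --pt "0 0.0008 -0.0001 0" --pt "0 0 0 0" --pt "0 0 0 0" --pt "0 0 0 0" --pt "0 0 0 0"

```text
t: 19.25
tcp_pos: [0.5039, -0.2573, 0.1684]
eef_rot: [0.562, 0.429, -0.429, -0.562]
contact_force: [0.1, -1.2, 2.8]
gripper_width: 0.0177
```

```bash
python3 - <<'E'
from tilt import *
from eye import eyefit
F=[];Pz=[]
for i in range(6):
    w=snap('wrist','wrist15_%d'%i);st=manip.state();F.append(st['contact_force']);Pz.append(st['tcp_pos'])
print(np.mean(F,0),np.mean(Pz,0),np.std(Pz,0),st['t'],st['gripper_width'],abs(st['dq']).max())
M=R.from_quat(st['eef_rot']).as_matrix();tip=np.mean(Pz,0)+M@np.array([-.0008,.0879,-.020]);print('tool delta tip->eye',M.T@(np.array([.5226,-.2628,.0845])-tip))
pickle.dump(st,open('pics/wrist15_5.st','wb'));print(tilt('wrist15_5'))
s=snap('side','side15');t=snap('top','top15');x,y=268,128
a=cv2.resize(s['image'][y-30:y+40,x-35:x+35,::-1],None,fx=7,fy=7);y,x=195,256
b=cv2.resize(w['image'][y-35:y+60,x-45:x+45,::-1],None,fx=4,fy=4);b=cv2.copyMakeBorder(b,0,490-b.shape[0],0,0,cv2.BORDER_CONSTANT)
cv2.imwrite('pics/s15.png',np.hstack([a[:490],b]))
E
```

```text
[-0.35927384 -0.27974233  2.37783302] [ 0.50392842 -0.25731163  0.16837382] [1.39257182e-05 1.07192136e-05 9.63857610e-06] 19.55 0.017565981659772138 0.0026997345858230473
tool delta tip->eye [ 0.00045445 -0.00402525  0.0005456 ]
{'handle': (540, array([-0.1582,  0.007 ]), np.float64(0.00022))}
```

View pics/s15.png

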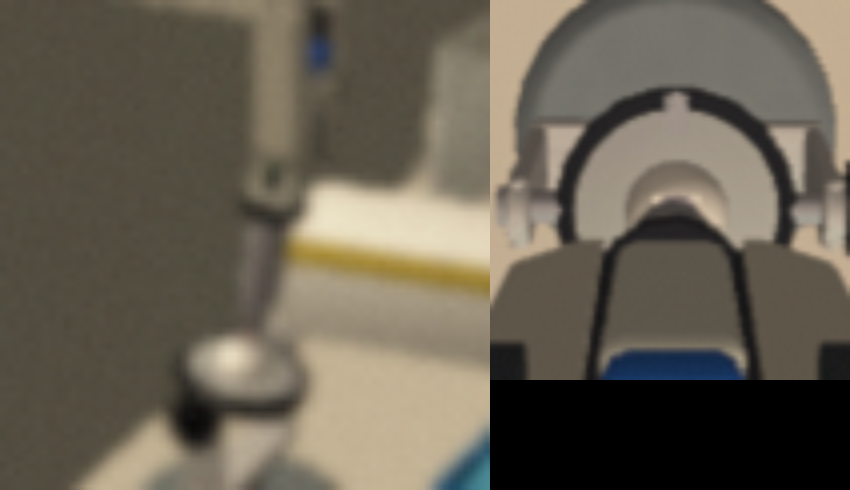

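```bash
python3 - <<'E'
from h import *
print(manip.finish_job()); st=manip.state(); print(st['t'],st['tcp_pos'],st['contact_force'])
E
```

```text
the job is handed in; nothing more can be done
None
the job is handed in; nothing more can be done
```

The job is handed in at about 19.6 s of the 48 s allowed. The tonometer is still gripped and pressed lightly on the practice eye's pupil. No verdict came back.

- **Pad test:** I lifted the tonometer out of its socket and pressed it upright on the middle of the steel pad. It reached its hard stop at the expected height, and the force rose from 8.9 to 24 N. Nose and pad centre agreed to about 1 mm in the wrist view. I then lifted it clear.
- **Tilting the pen:** the arm can only turn the tool about the vertical. I got the lean by pushing the pen's nose against the socket post with a light 8 N grip, then re-gripped at 40 N.
- **Last checks at the eye:**
  - The pen leans 0.158 rad and the eye 0.175 rad, and their axes are about 0.02 rad apart.
  - Net push is about 3.1 N, so the tip is about 4.2 mm in. The geometry gave 4.0 mm.
  - The tip is within about 1 mm of the pupil by calculation and about 1 pixel (2 to 3 mm) in the side view.
  - The arm was still, and the pen was well away from the stand.
- **Weaker points:**
  - The pen itself hid the tip in the wrist view, so its place along the lean comes from depth readings and the side view.
  - Single force readings scatter by about 1 N, so I averaged six.
  - I did not measure whether the holder's tilt shifted under load, or re-measure the bystander objects. The pen and gripper never went close to the bystanders.

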